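Set the blue filter slide on its mid stop

TASK

Set the blue filter slide to its middle position as the amber one already is: with your fingertips push the blue tab in until the slide is fully home, then let go so that it springs back and catches on its stop pin. Only push, do not pinch or pull the tab; do not touch the stop pins, leave the amber slide latched and the loose things on the bench where they are.

Things in the scene. Friction and masses are not known exactly. Their poses are not given: they have to be found in the camera images.
- blue_unit: housing of the filter unit with the blue tab: a dark steel box 120 (x) x 90 (y) x 46 mm high with a white end plate from which the slide sticks out. Its origin is the centre of the housing's underside on the bench; x points from the tab end to the far end (the way the slide is pushed in), z up. Fixed to the bench.
- blue_tab (a point): middle of the push face of the BLUE tab, 45 mm above the bench. The tab is an upright plate 50 mm wide, 9 mm thick, with a 4 mm backing plate of the same colour behind it, reaching from 4 to 62 mm above the bench, at the outer end of the slide. The point moves with the slide; its x axis points in the pushing direction (into the face, towards the housing), y along the tab's width, z up.
- blue_slide (a joint): how far the blue slide is pushed in, m: 0 all the way out, 0.040 fully home against its end stop. A spring drives it outwards with about 3 N at 0 and 6 N at 0.040, and damping adds about 2 N at 0.1 m/s. On the way in, a tooth passes under the stop pin (about 2 N more, until 0.023 or so); the pin drops behind it, so that on release the slide springs back only to 0.020 and latches there. Let go before the pin has dropped, it goes right back to 0. Starts at 0.
- blue_back: blue backing plate, 4 mm thick, on the back of the blue tab (housing side); a finger pressing here means that the tab is being pinched or pulled. Its origin is 118 mm along +x from the push face, on the bench plane.
- blue_pin: spring-loaded vertical stop pin of the blue unit: a round steel knob, 16 mm across, with a red top, on top of the housing on its centre line, 20 mm towards the tab end from the housing's middle. The origin is on the bench plane under the knob when the pin is down; then the knob spans 51 to 62 mm above the bench. A tooth on the slide lifts it by up to 5.5 mm as it passes beneath; it drops again by itself. The robot must not touch it.
- amber_unit: housing of the neighbouring filter unit with the AMBER (orange) tab, otherwise the same. Its origin is the centre of the housing's underside on the bench; x points from the tab end to the far end (the way the slide is pushed in), z up. Fixed to the bench.
- amber_slide (a joint): how far the amber slide is pushed in, m; starts already latched on its pin at 0.020 and is to be left there.
- amber_pin: spring-loaded vertical stop pin of the amber unit: a round steel knob, 16 mm across, with a red top, on top of the housing on its centre line, 20 mm towards the tab end from the housing's middle. The origin is on the bench plane under the knob when the pin is down; then the knob spans 51 to 62 mm above the bench. A tooth on the slide lifts it by up to 5.5 mm as it passes beneath; it drops again by itself. The robot must not touch it.
- objective: loose microscope objective standing on its nose: a metal barrel 27 mm across and 46 mm high with a yellow ring; origin at the centre of its underside. A bystander.
- oil: loose brown dropper bottle with a black cap, 32 mm across, 62 mm high; origin at the centre of its underside. A bystander.
- slidebox: loose green slide box, 85 (x) x 35 (y) x 32 mm high; origin at the centre of its underside. A bystander.
Mind the look-alikes: they are no part of the job. What is shaped like the amber_unit but pink is not meant.

How it is judged:
On the way, in this order (a step that is already met when the one before it is completed fails the run):
1. the blue slide is pushed fully home (value of joint blue_slide above 0.036 m), for 0.1 s.
2. the blue slide has sprung back and sits on its stop pin (value of joint blue_slide between 0.0175 and 0.0225 m), for 0.2 s.
At the end, for the whole second after the job is handed in: The blue slide rests latched at 20 mm (17.5 to 22.5 mm) pushed in, its stop pin down (within 2 mm); the amber slide is still latched (16.5 to 25.5 mm); the objective, bottle and slide box stand within 15 mm of where they were (all of step 2 and velocity of joint blue_slide between -0.004 and 0.004 m/s and z of blue_pin in the frame of blue_unit below 0.002 m and value of joint amber_slide between 0.0165 and 0.0255 m and distance of each of objective, oil, slidebox from where it was at the start of the episode below 0.015 m and angle between each of objective, oil, slidebox's own z axis and vertical below 0.3 rad); the robot touches nothing.
It fails at once if the robot touched a stop pin instead of letting it work by itself (contact force between any of the fingers, the arm and blue_pin above 0.5 N or contact force between any of the fingers, the arm and amber_pin above 0.5 N).
It fails at once if the blue tab was pinched or pulled from behind (contact force between any of the fingers, the arm and blue_back above 2 N).
It fails at once if the amber slide was moved off its latched position (not (value of joint amber_slide between 0.0165 and 0.0255 m)).
It fails at once if a loose bystander was pushed, lifted or tipped (distance of any of objective, oil, slidebox from where it was at the start of the episode above 0.015 m or angle between any of objective, oil, slidebox's own z axis and vertical above 0.3 rad).
It also fails if it takes over 35 s, if anything falls off the work surface, if the arm or the gripper's body presses on something with over 40 N, if the wrist force passes 120 N, or if a joint passes its speed limit or range.

ROBOT

A 6-joint arm with a two-finger parallel gripper is mounted at the origin on the work surface. World frame = base frame: x ahead of the robot, y to its left, z up, the work surface at z = 0. Lengths are in m, angles in rad, forces in N, time in s.
With the tool pointing down it reaches from about 0.35 to 0.775 m from the base axis. Payload 5.5 kg.
Tool frame: the origin (TCP) lies between the finger pads; the fingertips stand 17 mm ahead of it and the grasp point (between the pads) lies 2 mm behind it (env.finger_overhang is the distance from the TCP to the fingertips, in m); z points along the fingers, y is the line along which they close (so a half turn about z gives the same grasp; the last joint's range is limited). The gripper opens to 85 mm and grips with 20 to 120 N. Pads are 22 mm wide; open, the fingers measure 114 mm over their backs; the gripper's body (76 mm by 85 mm) begins 54 mm behind the grasp point. The pads swing forward as they close: fully open they stand 13 mm farther back than shut.
Start: joints at [1.184, 0.313, 0.046, 1.304, 0, 1.431], TCP at [0.14, 0.558, 0.214] pointing down, gripper open.
Joint ranges: [-2.76, 2.76], [-0.86, 1.69], [-1.03, 1.26], [-2.2, 2.34], [-1.47, 1.5], [-3.14, 3.14]. Speed limits (rad/s): [2.57, 2.57, 3.14, 3.14, 3.14, 3.14].

INTERFACE

Orientations are given as a unit quaternion [w, x, y, z].
In Python, from workcell import env gives the robot as it stands. The module is installed in compiled form; this text tells all that it offers.
- The arm moves only by the shell command python3 -m pendant 'ROWS' [FORCE]. ROWS is JSON, a list of rows, each a list of 5 numbers: the gripper's target within -1 to 1 (fully open at 1, half-way at 0, shut at -1), then the shift along the tool's x, y, z in m, then the turn about the tool's z in rad. A call has 1 to 8 rows; each row shifts and turns the commanded pose from where the row before left it, along the tool's axes as they then stand; what a row does not reach is not made up. A row lasts 1/8 s, in which the tool goes at most 62.5 mm and 10.7 degrees, less where a joint would pass 70% of its speed; a pose out of reach is approached as far as the arm can. A call with a gripper value outside its range is refused whole. The fingers move at their own pace and stop on an object; FORCE is the grip in N (left out, the last holds). Time passes only in rows, so rows that do not move let the fingers close. It gives the time, the measured TCP pose, the force, the opening and the grip force at its end, in the units of the state.
- env.get_state(): the state, without advancing time (a new reading comes with each control period).
- env.read_camera(name): name is "side" or "top"; returns the picture (400x640x3 uint8, red, green, blue); there is no depth.
- env.calibration(name): a dict with "K" (3x3 intrinsics, pixels), "T" (4x4, takes a point from camera to world coordinates). Camera axes: x right, y down, z forward; pixel columns grow to the right and rows downward; lengths in m; the calibration is good to about 2 mm. A picture is of the moment at which its call begins. calibration takes no time and is no camera call.
- env.hand_in(): hands the job in; it is judged then, once.
Trained networks look in the newest picture that a camera, given by its name, has taken for a name from the list of things; names that differ only in an ending like _2 or _b are one class to them, and where a whole thing is asked for, a point or a joint stands for the part that bears it (a point fixed in the world has none). Each returns a list of dicts, best first, with "score" (0 to 1); they miss things now and then, are a little off and sometimes report something else, mostly with a low value. They report only what shows in the picture. A call takes as long as a camera call. They do not tell look-alikes from the thing itself.
- env.recognise(camera, label): "centre" ([column, row] in pixels, amid what is visible of it).
The state is a dict: "clock": time; "joint_pos": joint angles; "qvel": joint speeds; "tau": joint torques, N m; "tcp_pos": TCP position; "orientation": TCP orientation; "wrist_force": force on the tool from outside, world axes, zero at the start; "ft_torque": the same for the moment, N m; "finger_gap": finger opening in m; "grip_force": force on a finger pad.
Only numpy, scipy, OpenCV 4.12 (cv2) and the standard library are available. Lean on these libraries where they do the work, as an engineer would, in place of code of your own. Each camera call takes 0.05 s, during which the arm holds its last target. There are 200 camera calls.

## Working session

There is one attempt and no reset: what is moved stays moved. The work goes in short steps, Python scripts to look and compute and a shell command to move; the robot and the scene stay as the last step left them, time stands still between calls to the robot, and variables do not carry over. Pictures are saved under pics/ and viewed, at most 10 in all, crops included, and the job is handed in when it is done.

```bash
mkdir -p pics; python3 - <<'E'
from workcell import env
import cv2
for c in("top","side"):
    im=env.read_camera(c); cv2.imwrite(f"pics/{c}0.png",im[:,:,::-1])
    k=env.calibration(c); print(c,k["K"].round(1).tolist(),k["T"].round(3).tolist())
    for l in("blue_tab","blue_unit","blue_pin","amber_unit","amber_pin","blue_back","objective","oil","slidebox"):
        print(l,[([round(v) for v in d["centre"]],round(d["score"],2)) for d in env.recognise(c,l)])
s=env.get_state();print(s["clock"],s["tcp_pos"],s["orientation"],s["finger_gap"],s["wrist_force"])
E
```

```text
top [[421.5, 0.0, 320.4], [0.0, 421.5, 202.0], [0.0, 0.0, 1.0]] [[-0.009, -0.994, 0.11, 0.447], [-1.0, 0.008, -0.006, -0.005], [0.005, -0.11, -0.994, 1.224], [0.0, 0.0, 0.0, 1.0]]
blue_tab [([268, 214], 0.57)]
blue_unit [([264, 190], 0.93)]
blue_pin []
amber_unit [([387, 194], 0.82), ([326, 235], 0.78)]
amber_pin []
blue_back []
objective [([311, 171], 0.43)]
oil []
slidebox [([451, 247], 0.76)]
side [[435.4, 0.0, 320.8], [0.0, 435.4, 195.3], [0.0, 0.0, 1.0]] [[-0.969, -0.122, 0.213, 0.354], [-0.246, 0.461, -0.853, 0.945], [0.006, -0.879, -0.477, 0.597], [0.0, 0.0, 0.0, 1.0]]
blue_tab [([332, 237], 0.68)]
blue_unit [([291, 242], 0.91)]
blue_pin [([298, 231], 0.43)]
amber_unit [([334, 181], 0.97)]
amber_pin [([336, 176], 0.72)]
blue_back [([333, 229], 0.38)]
objective [([287, 207], 0.43)]
oil [([358, 326], 0.68)]
slidebox [([391, 160], 0.72)]
1.0 [0.1405145  0.55761686 0.21391778] [2.51531883e-05 1.23073265e-01 9.92397586e-01 4.18864393e-05] 0.08552004808662159 [-0.10659109  0.51178085 -0.54786474]
```

View pics/top0.png

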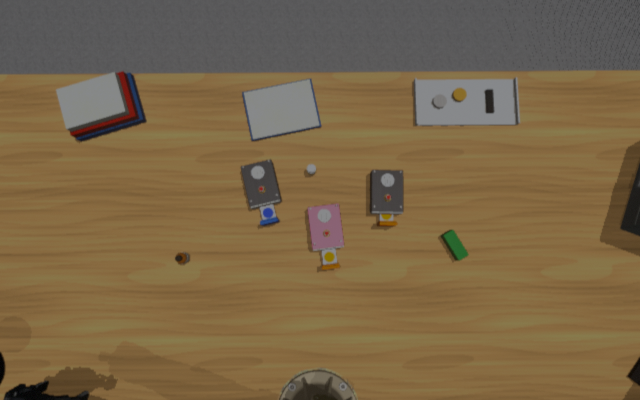

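View pics/side0.png

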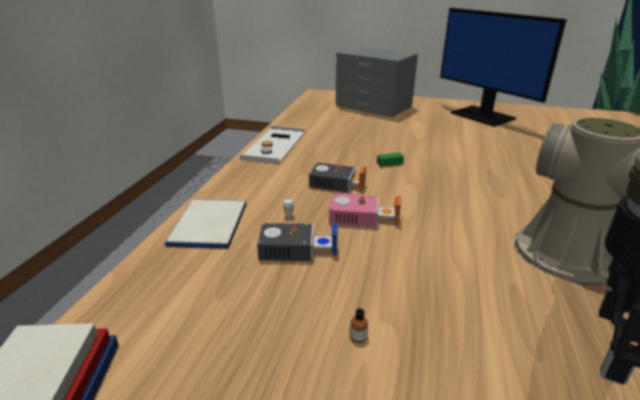

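The top view shows the dark blue unit at (264,190) with its tab at (269,221). The pink look-alike is at (326,235) and the amber unit at (387,194). Only the first has a blue tab, so it is the one meant. I'll measure it and confirm it in a crop.

```bash
cat > h.py <<'E'
import numpy as np,cv2
from workcell import env
def ray(c,px,z):
    k=env.calibration(c);T=k["T"];d=T[:3,:3]@np.linalg.solve(k["K"],[px[0],px[1],1]);o=T[:3,3]
    return (o+d*(z-o[2])/d[2])
def proj(c,p):
    k=env.calibration(c);T=k["T"];q=k["K"]@(T[:3,:3].T@(np.array(p)-T[:3,3]));return q[:2]/q[2]
E
python3 - <<'E'
from h import *
ims={c:cv2.imread(f"pics/{c}0.png") for c in("top","side")}
im=ims["top"];hsv=cv2.cvtColor(im,cv2.COLOR_BGR2HSV)
roi=np.zeros(im.shape[:2],bool);roi[150:235,235:292]=1
dark=roi&(hsv[...,1]<70)&(hsv[...,2]<95)
n,l,st,ce=cv2.connectedComponentsWithStats(dark.astype(np.uint8));i=1+st[1:,4].argmax()
r=cv2.minAreaRect(cv2.findContours((l==i).astype(np.uint8),0,2)[0][0]);print("box",r)
P=np.array([ray("top",p,.046) for p in cv2.boxPoints(r)]);print(P.round(4))
b=roi&(hsv[...,0]>105)&(hsv[...,0]<130)&(hsv[...,1]>150)
n,l,st,ce=cv2.connectedComponentsWithStats(b.astype(np.uint8));
for i in range(1,n):
    if st[i,4]>8:
        m=(l==i).astype(np.uint8);r=cv2.minAreaRect(cv2.findContours(m,0,2)[0][0]);print("blue",st[i],ce[i],r,[ray("top",p,.062).round(4).tolist() for p in cv2.boxPoints(r)])
red=roi&((hsv[...,0]<8)|(hsv[...,0]>172))&(hsv[...,1]>130)&(hsv[...,2]>90)
print("red",np.argwhere(red)[:,::-1].mean(0),red.sum(),ray("top",np.argwhere(red)[:,::-1].mean(0),.062))
S=ims["side"];hs=cv2.cvtColor(S,cv2.COLOR_BGR2HSV);b=(hs[...,0]>105)&(hs[...,0]<130)&(hs[...,1]>150);b[:215]=0;b[265:]=0;b[:,:325]=0;b[:,350:]=0
m=np.argwhere(b)[:,::-1];print("side tab",m.min(0),m.max(0),m.mean(0))
a=cv2.resize(im[150:240,230:350],None,fx=6,fy=6,interpolation=2)[:,:400]
c=cv2.resize(S[205:270,250:350],None,fx=4,fy=4,interpolation=2)
o=np.zeros((540,800,3),np.uint8);o[:,:400]=a;o[:260,400:]=c;cv2.imwrite("pics/crop.png",o)
E
```

```text
box ((260.5758361816406, 184.32862854003906), (43.92256164550781, 31.555286407470703), 77.00537872314453)
[[0.6802 0.2137 0.046 ]
 [0.6999 0.1266 0.046 ]
 [0.5773 0.0984 0.046 ]
 [0.5581 0.1846 0.046 ]]
blue [264 209   8   8  59] [267.54237288 212.44067797] ((267.5, 212.5), (7.0, 7.0), 90.0) [[0.557, 0.1437, 0.062], [0.5568, 0.1243, 0.062], [0.5374, 0.1243, 0.062], [0.5376, 0.1436, 0.062]]
blue [261 218  17   7  61] [268.6557377  220.80327869] ((268.7941589355469, 220.67648315429688), (3.6380343437194824, 16.249887466430664), 75.96376037597656) [[0.5242, 0.1532, 0.062], [0.5347, 0.1098, 0.062], [0.5249, 0.1074, 0.062], [0.5144, 0.1507, 0.062]]
red [260.5 188.2] 10 [0.61517117 0.15374871 0.062     ]
side tab [325 223] [336 253] [333.18 237.9 ]
```

View pics/crop.png

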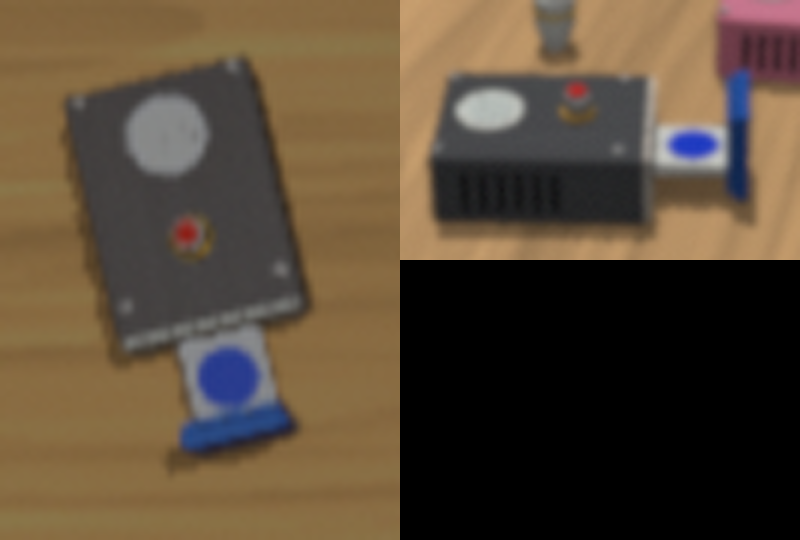

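The crop confirms it: a dark housing with a red-topped pin and a blue tab, out by its full stroke. Pin to face measures 98 mm, as described. The push axis is about 13.5° and the face is at about (0.519, 0.130). I'll move to a point in front of it with the gripper shut.

```bash
python3 -m pendant '[[-1,-0.0426,-0.0347,0,0],[-1,-0.0426,-0.0347,0,0],[-1,-0.0426,-0.0347,0,0],[-1,-0.0426,-0.0347,0,0],[-1,-0.0426,-0.0347,0,0],[-1,-0.0426,-0.0347,0,0],[-1,-0.0426,-0.0347,0,0],[-1,-0.0426,-0.0347,0,0]]' 30; python3 -m pendant '[[-1,-0.0426,-0.0347,0,0],[-1,-0.0426,-0.0347,0,0],[-1,0,0,0,-0.16],[-1,0,0,0,-0.16],[-1,0,0,0,-0.16],[-1,0,0,0,0],[-1,0,0,0,0]]'
```

```text
clock: 2.0
tcp_pos: [0.4041, 0.2037, 0.2142]
orientation: [0.0, 0.123, 0.992, 0.0]
wrist_force: [1.0, 0.8, -0.4]
finger_gap: 0.0002
grip_force: 0.0
clock: 2.88
tcp_pos: [0.4688, 0.1171, 0.214]
orientation: [0.0, -0.115, 0.993, 0.0]
wrist_force: [0.5, -0.4, -0.3]
finger_gap: 0.0
grip_force: 0.0
```

```bash
python3 -m pendant '[[-1,0,0,0.05,0],[-1,0,0,0.05,0],[-1,0,0,0.04,0],[-1,0,0,0.027,0],[-1,0,0,0,0],[-1,0,0,0,0]]'; python3 - <<'E'
from h import *
o=np.zeros((600,800,3),np.uint8)
t=env.read_camera("top")[170:270,220:350,::-1];s=env.read_camera("side")[180:270,240:400,::-1]
o[:300,:390]=cv2.resize(t,None,fx=3,fy=3,interpolation=2);o[300:570,:480]=cv2.resize(s,None,fx=3,fy=3,interpolation=2)
cv2.imwrite("pics/pre.png",o)
st=env.get_state();p=st["tcp_pos"];f=np.array([.519,.1295]);u=np.array([np.cos(.2356),np.sin(.2356)])
d=f-p[:2];print(p,d@u,d@[-u[1],u[0]],proj("top",[*f,.062]),proj("side",[*f,.062]),st["wrist_force"])
E
```

```text
clock: 3.62
tcp_pos: [0.4696, 0.1172, 0.0479]
orientation: [0.001, -0.116, 0.993, 0.0]
wrist_force: [-0.1, -0.1, 1.2]
finger_gap: 0.0002
grip_force: 0.0
[0.47022418 0.11722855 0.04844102] 0.050292840087841656 0.0005468817006583741 [269.07716089 222.6773075 ] [337.06294308 227.9223003 ] [ 0.78630047 -0.35399259 -0.27927244]
```

View pics/pre.png

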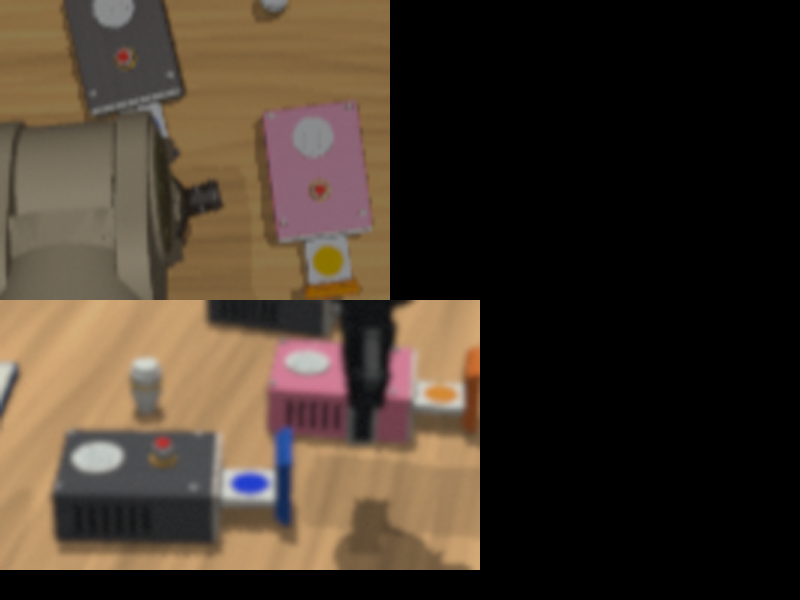

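The side view shows the fingers at about (360,227), in front of the blue tab at (335,238), but the tip looks a bit high. I'll check that against the projection before pushing.

```bash
python3 - <<'E'
from h import *
p=env.get_state()["tcp_pos"]
for z in(-.017,0,.04): print("finger",z,proj("side",p+[0,0,-(-z) if z>0 else z]))
u=np.array([np.cos(.2356),np.sin(.2356)]);n=np.array([-u[1],u[0]]);f=np.array([.519,.1295])
for s in(-.025,.025):
    for z in(.004,.062): print("tab",s,z,proj("side",[*(f+s*n),z]))
im=env.read_camera("side");cv2.imwrite("pics/fing.png",cv2.resize(im[195:265,320:390,::-1],None,fx=8,fy=8,interpolation=2))
E
```

```text
finger -0.017 [358.63384894 239.26722317]
finger 0 [358.98680567 233.06954136]
finger 0.04 [359.84046912 218.07978771]
tab -0.025 0.004 [336.27150434 242.78862036]
tab -0.025 0.062 [336.84396539 222.06423004]
tab 0.025 0.004 [336.6815821  255.35649448]
tab 0.025 0.062 [337.29190585 234.04749081]
```

View pics/fing.png

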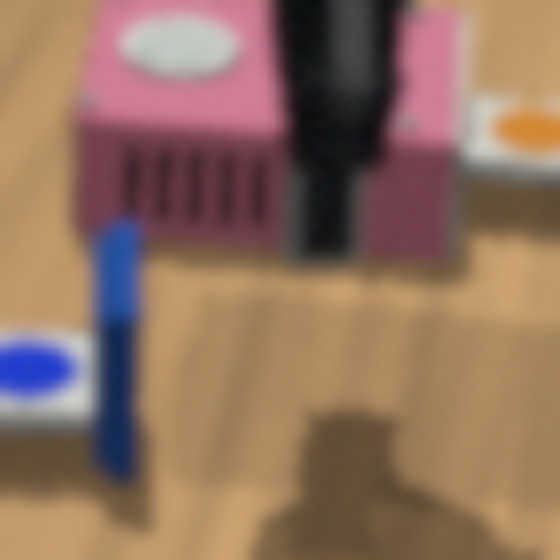

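The pads look right in width and column, but the tip is at row 228 and the projection says 239. That could be about 30 mm too high or some sideways offset, so I'll resolve it before pushing.

```bash
python3 - <<'E'
from h import *
print(env.finger_overhang); s=env.get_state();print(s["tcp_pos"],s["joint_pos"].round(3) if hasattr(s["joint_pos"],"round") else s["joint_pos"])
p=np.array([.1405,.5576,.2139]);y=np.array([.244,.97,0])
for q in(-.0425,.0425,-.057,.057):
  for dz in (-.017,-.004,.04): print("start",q,dz,proj("side",p+q*y+[0,0,dz]).round(1))
p=s["tcp_pos"];print("top tcp",proj("top",p),proj("top",p+[0,0,.25]))
print("shadow pt",ray("side",(363,246),0)," tip if on y=",p[1],)
# tip pixel (360,227.8): height on the plane y=tcp y ; or y at z=.031
a,b=ray("side",(360,227.8),.0),ray("side",(360,227.8),.1);t=(p[1]-a[1])/(b[1]-a[1]);print(a+t*(b-a),ray("side",(360,227.8),p[2]-.017))
A=cv2.imread("pics/side0.png")[280:400,560:640];cv2.imwrite("pics/s0f.png",np.hstack([cv2.resize(A,None,fx=4,fy=4,interpolation=2),cv2.resize(env.read_camera("side")[120:280,280:400,::-1],None,fx=3,fy=3,interpolation=2)]))
E
```

```text
0.017
[0.47019049 0.11720898 0.04839977] [ 0.078  0.257 -0.462  0.848  0.    -0.155]
start -0.0425 -0.017 [594.3 350.2]
start -0.0425 -0.004 [597.7 342.2]
start -0.0425 0.04 [610.  313.7]
start 0.0425 -0.017 [595.3 408.1]
start 0.0425 -0.004 [599.3 399.8]
start 0.0425 0.04 [613.6 369.6]
start -0.057 -0.017 [594.1 341.8]
start -0.057 -0.004 [597.5 333.9]
start -0.057 0.04 [609.5 305.6]
start 0.057 -0.017 [595.5 419.8]
start 0.057 -0.004 [599.6 411.4]
start 0.057 0.04 [614.3 380.9]
top tcp [273.99890686 240.5066383 ] [262.1091504  238.33569294]
shadow pt [0.46185981 0.09642363 0.        ]  tip if on y= 0.1172089792828394
[0.46860705 0.11720898 0.06293254] [0.47540642 0.06827964 0.03139977]
```

View pics/s0f.png

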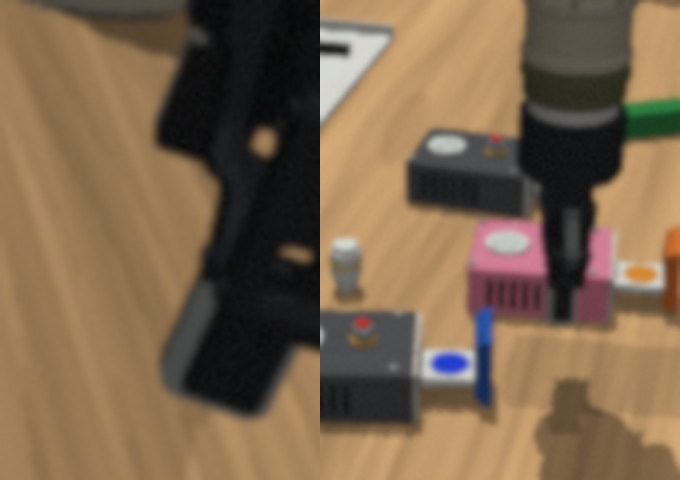

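Both pictures put the fingertips about 30 mm higher than documented. Going down 20 mm is safe under either reading (documented tip at 11 mm, seen tip at about 43 mm). I'll do that, then recheck and feel for contact.

```bash
python3 -m pendant '[[-1,0,0,0.01,0],[-1,0,0,0.01,0],[-1,0,0,0,0],[-1,0,0,0,0]]'; python3 - <<'E'
from h import *
im=env.read_camera("side")[195:265,320:390,::-1];cv2.imwrite("pics/fing2.png",cv2.resize(im,None,fx=8,fy=8,interpolation=2))
p=env.get_state()["tcp_pos"];print(proj("side",p+[0,0,-.017]))
E
```

```text
clock: 4.32
tcp_pos: [0.4686, 0.1171, 0.0266]
orientation: [-0.0, -0.116, 0.993, 0.0]
wrist_force: [0.5, -0.0, 0.9]
finger_gap: -0.0
grip_force: 0.0
[358.78804243 247.04085787]
```

View pics/fing2.png

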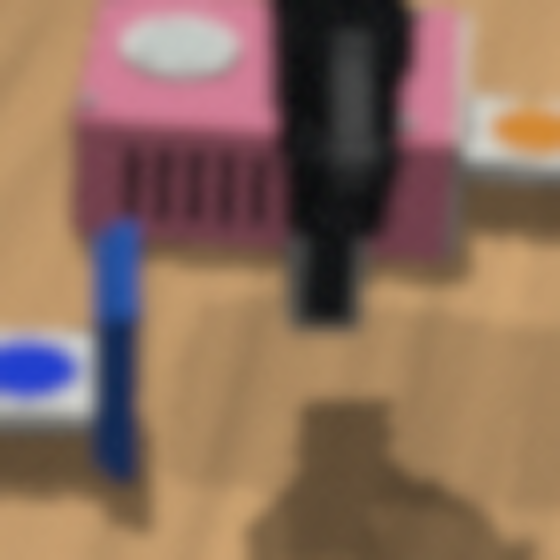

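The offset is the same after moving (row 236 seen, 247 predicted). The shadow also fits a tip about 42 mm up at the right lateral place, so the pads still overlap the tab face. I'll approach slowly and watch the force.

```bash
python3 -m pendant '[[-1,-0.015,0,0,0],[-1,-0.01,0,0,0],[-1,-0.007,0,0,0],[-1,0,0,0,0]]';  python3 -m pendant '[[-1,-0.006,0,0,0],[-1,-0.006,0,0,0],[-1,-0.006,0,0,0],[-1,0,0,0,0],[-1,0,0,0,0]]'; python3 - <<'E'
from h import *
im=env.read_camera("side")[195:265,300:370,::-1];cv2.imwrite("pics/c1.png",cv2.resize(im,None,fx=8,fy=8,interpolation=2))
E
```

```text
clock: 4.88
tcp_pos: [0.5007, 0.1246, 0.0269]
orientation: [0.0, -0.116, 0.993, 0.0]
wrist_force: [0.2, -0.8, 0.1]
finger_gap: -0.0001
grip_force: 0.0
clock: 5.5
tcp_pos: [0.5166, 0.1285, 0.0267]
orientation: [-0.001, -0.116, 0.993, -0.0]
wrist_force: [-3.7, -1.0, 2.0]
finger_gap: 0.0001
grip_force: 2.3
```

View pics/c1.png

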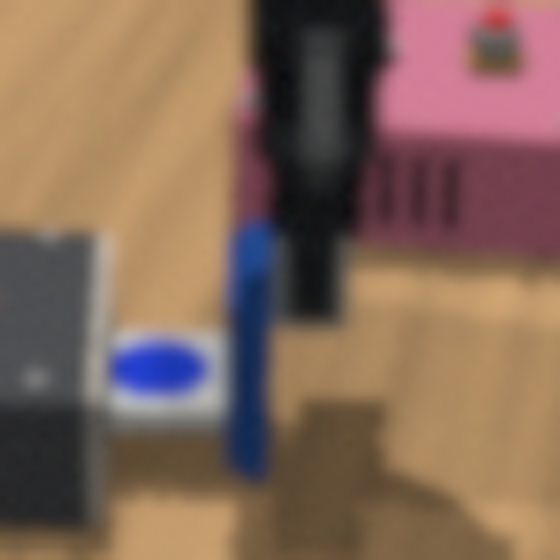

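Contact: about 3.8 N, and the tab has moved some 8 mm, with the pads squarely on the face. I'll continue in slow steps.

```bash
python3 -m pendant '[[-1,-0.006,0,0,0],[-1,-0.006,0,0,0],[-1,-0.006,0,0,0],[-1,-0.005,0,0,0],[-1,0,0,0,0]]';  python3 -m pendant '[[-1,-0.004,0,0,0],[-1,-0.002,0,0,0],[-1,0,0,0,0]]'; python3 -m pendant '[[-1,-0.002,0,0,0],[-1,0,0,0,0],[-1,0,0,0,0]]'
```

```text
clock: 6.18
tcp_pos: [0.5394, 0.1339, 0.0266]
orientation: [-0.001, -0.116, 0.993, 0.0]
wrist_force: [-5.9, -0.7, 2.7]
finger_gap: 0.0002
grip_force: 2.6
clock: 6.55
tcp_pos: [0.5448, 0.1352, 0.0266]
orientation: [-0.001, -0.116, 0.993, -0.0]
wrist_force: [-5.6, -1.8, 2.7]
finger_gap: -0.0001
grip_force: 2.8
clock: 6.92
tcp_pos: [0.5466, 0.1356, 0.0266]
orientation: [-0.001, -0.116, 0.993, -0.0]
wrist_force: [-4.8, -1.5, 4.0]
finger_gap: 0.0001
grip_force: 2.9
```

```bash
python3 -m pendant '[[-1,-0.002,0,0,0],[-1,0,0,0,0]]';  python3 -m pendant '[[-1,-0.0015,0,0,0],[-1,0,0,0,0]]'
```

```text
clock: 7.18
tcp_pos: [0.5477, 0.1359, 0.0266]
orientation: [-0.002, -0.116, 0.993, -0.0]
wrist_force: [-8.1, -2.5, 5.1]
finger_gap: 0.0002
grip_force: 4.0
clock: 7.42
tcp_pos: [0.5477, 0.1359, 0.0265]
orientation: [-0.003, -0.116, 0.993, -0.0]
wrist_force: [-10.0, -3.0, 7.5]
finger_gap: 0.0001
grip_force: 5.9
```

The force rises and the TCP has stopped, so the slide is against its end stop. I'll release straight back.

```bash
python3 -m pendant '[[-1,0,0,0,0],[-1,0.01,0,0,0],[-1,0.01,0,0,0],[-1,0.015,0,0,0],[-1,0.02,0,0,0],[-1,0.03,0,0,0],[-1,0,0,0,0],[-1,0,0,0,0]]'; python3 - <<'E'
from h import *
im=env.read_camera("side")[160:260,260:400,::-1];cv2.imwrite("pics/rel.png",cv2.resize(im,None,fx=5,fy=5,interpolation=2))
E
```

```text
clock: 8.43
tcp_pos: [0.4704, 0.1172, 0.0276]
orientation: [0.002, -0.116, 0.993, 0.0]
wrist_force: [0.4, -0.1, 0.3]
finger_gap: 0.0
grip_force: 0.0
```

View pics/rel.png

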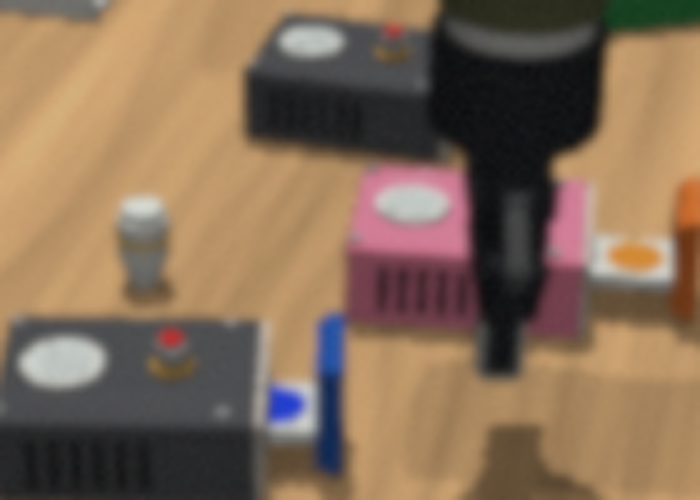

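The blue tab now sits at column 326, down from 335, which is about 20 mm in. Its disc is half hidden as on the amber slide, the pin is down and the fingers are clear.

```bash
python3 -c "
from workcell import env
print(env.hand_in())"
```

```text
the job is handed in; nothing more can be done
None
```

I pushed the blue slide fully home and released it; it sprang back and looks latched on its pin at about 20 mm in the last picture. The job is handed in, but no verdict was returned.

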